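# Flip the hex key and tighten the cradle's hold-down screw

## Robot

A 6-joint arm with a two-finger parallel gripper is mounted at the origin on the work surface. World frame = base frame: x ahead of the robot, y to its left, z up, the work surface at z = 0. Lengths are in m, angles in rad, forces in N, time in s.
With the tool pointing down it reaches from about 0.425 to 0.95 m from the base axis. Payload 3.5 kg.
Tool frame: the origin (TCP) lies midway between the tips of the shut fingers; the grasp point (between the pads) lies 19 mm behind it; z points along the fingers, y is the line along which they close (so a half turn about z gives the same grasp; the last joint's range is limited). The gripper opens to 85 mm and grips with 20 to 120 N. Pads are 22 mm wide; open, the fingers measure 114 mm over their backs; the gripper's body (76 mm by 85 mm) begins 54 mm behind the grasp point. The pads swing forward as they close: fully open they stand 13 mm farther back than shut.
Start: joints at [1.009, 0.286, 1.577, -0, 1.279, -0.15], TCP at [0.27, 0.619, 0.231] pointing down, gripper open.
Joint ranges: [-2.77, 2.77], [-0.9, 2.22], [0.21, 2.48], [-1.53, 4.67], [0.24, 2.81], [-2.84, 2.84]. Speed limits (rad/s): [2.79, 2.79, 3.14, 3.14, 3.14, 3.14].

## Interface

Orientations are given as a unit quaternion [x, y, z, w].
In Python, from plant import ctrl, cams, order gives the robot as it stands.
- The arm moves only by the tool move_arm, never from a script. Its argument "plan" is one flat list of numbers, 7 for each row, row after row: the shift along the world's x, y, z in mm, then the turn, a rotation vector about the world's x, y, z in degrees, then the finger opening in mm, from 0 to 85.4. A call has 1 to 12 rows; each row shifts and turns the commanded pose from where the row before left it; what a row does not reach is not made up. A row lasts 1/10 s, in which the tool goes at most 50 mm and 8.59 degrees, less where a joint would pass 70% of its speed; a pose out of reach is approached as far as the arm can. A call is refused whole if a number of a shift passes 50 or a number of a turn 8.59, either way. A call with a gripper value outside its range is refused whole. The fingers move at their own pace and stop on an object; "newtons" is the grip in N (left out, the last holds). Time passes only in rows, so rows that do not move let the fingers close. It gives the time, the measured TCP pose, the force, the opening and the grip force at its end, in the units of the state.
- ctrl.get_state(): the state, without advancing time (a new reading comes with each control period).
- cams.read_camera(name): name is "side" or "top"; returns a dict with "color" (400x640x3 uint8, red, green, blue), "fov_y" (degrees; the focal length in pixels is half the picture's height over the tangent of half this angle, whatever the lens; pixels are square), "cx", "cy" (the principal point, pixels), "origin" and "orientation" of the camera in the world. Camera axes: x right, y up, looking along -z (the intrinsics and any distortion apply to the point x, -y, -z); pixel columns grow to the right and rows downward; lengths in m; the calibration is good to about 2 mm. A picture is of the moment at which its call begins. There is no depth.
- order.sign_off(): hands the job in; it is judged then, once.
The state is a dict: "time": time; "qpos": joint angles; "dq": joint speeds; "joint_efforts": joint torques, N m; "eef_pos": TCP position; "tcp_rot": TCP orientation; "contact_force": force on the tool from outside, world axes, zero at the start; "wrist_torque": the same for the moment, N m; "opening": opening from 0.0 (shut) to 1.0 (fully open); "finger_force": force on a finger pad.
Only numpy, scipy, OpenCV 4.12 (cv2) and the standard library are available. Lean on these libraries where they do the work, as an engineer would, in place of code of your own. Each camera call takes 0.05 s, during which the arm holds its last target. There are 200 camera calls.

## Task

The hex key stands with its long arm in the hold-down screw of the can cradle. Pull it out, flip it and put its short arm fully into the screw, so that the long arm sticks out level as a lever, then use it to tighten the stiff screw clockwise (seen from above) until it stops. Leave the key sitting in the screw, and leave the other things on the shelf where they stand.

Things in the scene. Friction and masses are not known exactly. Their poses are not given: they have to be found in the camera images.
- screw_mouth (a point): Centre of the mouth of the hexagonal socket in the upright hold-down cap screw, 74 mm above the shelf. z is up, x runs from the screw to the cans of the cradle; the frame is fixed and does not turn with the screw. Socket 20 mm across flats, 36 mm deep, with a 45 degree lead-in 5 mm wide, greased. At screw angle 0 two of its six corners lie along this frame's x axis.
- screw (a joint): Angle of the dark screw head (41 mm across, 40 mm tall), rad: 0 to 0.05 at the start, growing as it is tightened, clockwise from above, to its dead stop at 1.10; the socket's corners turn with it. Stiff: takes about 1.1 N m (about 9 N near the end of the key's long arm) and stays where it is left.
- cradle: Fixed wire can cradle, origin on the shelf under the screw, axes as screw_mouth. Screw on a grey clamp block 75 by 85 mm, top at 30 mm, on a base plate 120 by 140 mm. Behind it (x 70 to 210 mm, y up to 83 mm either side) low wires with two small lying cans, at most 65 mm tall.
- key_elbow (a point): Corner of the steel L-shaped hex key, where the centre lines of its arms meet; bevelled over 16 mm. Key frame: long arm along -z, 150 mm; short arm along +x, 65 mm. At the start the long arm stands 36 mm deep in the socket, this point is about 188 mm above the shelf, and the short arm points level, roughly along the cradle's x. Either arm fits, with 0.5 mm to spare all round.
- key_grip (a point): Point on the key's long arm, 30 mm from the corner (axes as the key's). Both arms are hexagonal bar 19 mm across flats, with flats facing the key's +y and -y (grip across these) and corners in the plane of the L; the last 7 mm of each end taper. Mass about 0.4 kg; centre of mass about 53 mm from the corner along the long arm, 10 mm along the short one.
- key_short_end (a point): Centre of the end of the key's short arm (axes as the key's). Fully in the socket it is 36 mm below the mouth; the key then stays put when let go, its long arm level but for about 4 degrees of droop, centre line about 103 mm above the shelf near the screw.
- key_long_end (a point): Centre of the end of the key's long arm (axes as the key's).
- turntable: clear plastic turntable with raised edges, 280 mm across, 40 mm tall, on the right, fixed; origin under its centre
- baby_jar: lidded clear glass baby food jar, 60 mm across, 72 mm tall, standing about 175 mm from the screw on the cradle's -y side; loose bystander, origin at the middle of its underside
- muffin_cup: teal silicone muffin cup, 70 mm across, 32 mm tall, standing about 175 mm from the screw on the cradle's +y side; loose bystander, origin at the middle of its underside
- bean_can: closed can of beans, 74 mm across, 110 mm tall, on the left; loose bystander, origin at the middle of its underside
- honey_jar: amber glass jar with a steel lid, 68 mm across, 100 mm tall, on the left; loose bystander, origin at the middle of its underside
- corn_can: closed squat can, 84 mm across, 85 mm tall, standing in the turntable; loose bystander, origin at the middle of its underside
- rolling_pin: wooden rolling pin lying down, 410 mm long, 52 mm thick, far left; loose bystander, origin under its middle, x along it

How it is judged:
By the outcome, as a careful person would: the job done as asked, in the order asked, and still so for the second after the job is handed in, with the robot touching nothing.
It also fails if it takes over 72 s, if anything falls off the work surface, if the arm or the gripper's body presses on something with over 40 N, if the wrist force passes 120 N, or if a joint passes its speed limit or range.

## Working session

There is one attempt and no reset: what is moved stays moved. The work goes in short steps, Python scripts to look and compute and a tool call to move; the robot and the scene stay as the last step left them, time stands still between calls to the robot, and variables do not carry over. Pictures are saved under pics/ and viewed, at most 11 in all, crops included, and the job is handed in when it is done.

Besides the shell and the picture viewer there is one more tool, called after ">>>" by a JSON object that holds its "name" and its "arguments". move_arm: Moves the arm, as the interface text tells. Its arguments: {"type":"object","properties":{"plan":{"type":"array","items":{"type":"number"}},"newtons":{"type":"number"}},"required":["plan"]}

```bash
ls; mkdir -p pics
cat > h.py <<'E'
import numpy as np, cv2
from scipy.spatial.transform import Rotation as R
from plant import ctrl, cams, order
def shot(n,f,crop=None,s=1):
    c=cams.read_camera(n); im=c["color"][:,:,::-1].copy()
    cv2.imwrite("pics/raw_"+f,im)
    if crop: x0,y0,x1,y1=crop; im=im[y0:y1,x0:x1]
    if s!=1: im=cv2.resize(im,None,fx=s,fy=s,interpolation=cv2.INTER_CUBIC)
    cv2.imwrite("pics/"+f,im); return c
E
python3 - <<'E'
from h import *
for n in("side","top"):
    c=shot(n,n+"1.png"); print({k:v for k,v in c.items() if k!="color"})
print(ctrl.get_state())
E
```

```text
pics
{'fov_y': 43.398640468418876, 'cx': 317.8450056787423, 'cy': 200.89203986070993, 'origin': array([-0.52611193, -0.78996752,  1.14526171]), 'orientation': array([ 0.40348415, -0.19172377, -0.40398219,  0.79827371])}
{'fov_y': 54.558678180143936, 'cx': 317.99858320071075, 'cy': 204.13686175040453, 'origin': array([0.41060782, 0.04105985, 1.44821438]), 'orientation': array([-0.02456789,  0.02936319,  0.7170396 , -0.6959802 ])}
{'time': 0.1, 'qpos': array([ 1.00898773e+00,  2.87113107e-01,  1.57804194e+00, -2.38270173e-05,
        1.27859252e+00, -1.49993206e-01]), 'dq': array([ 0.00026971,  0.00014995, -0.00321369, -0.0011235 ,  0.00027258,
       -0.00119956]), 'joint_efforts': array([ 3.25172141e-04, -4.07292652e+01, -2.93699992e+01, -9.92251717e-05,
        3.36793251e-03, -2.95069526e-06]), 'eef_pos': array([0.26983684, 0.61806725, 0.23005533]), 'tcp_rot': array([ 2.04452277e-01,  9.78875940e-01, -1.01391006e-03, -3.64733676e-04]), 'contact_force': array([-0.25778486, -0.00446519, -0.16579374]), 'wrist_torque': array([-0.00125088,  0.01577037, -0.02858197]), 'finger_force': 0.0, 'opening': 1.003741660618501}
```

```bash
python3 -c "
import cv2,numpy as np
a=cv2.imread('pics/side1.png');b=cv2.imread('pics/top1.png')
print(a.shape)"
```

```text
(400, 640, 3)
```

View pics/side1.png

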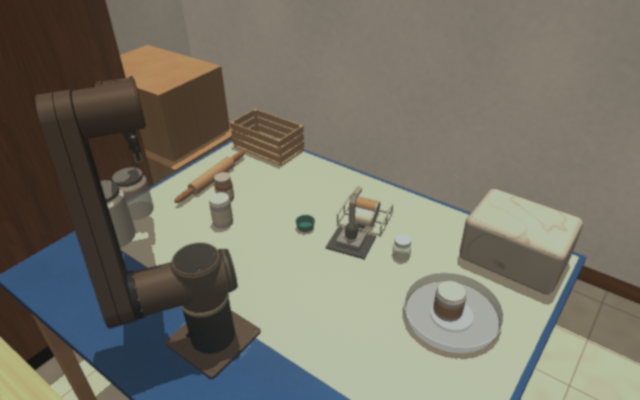

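View pics/top1.png

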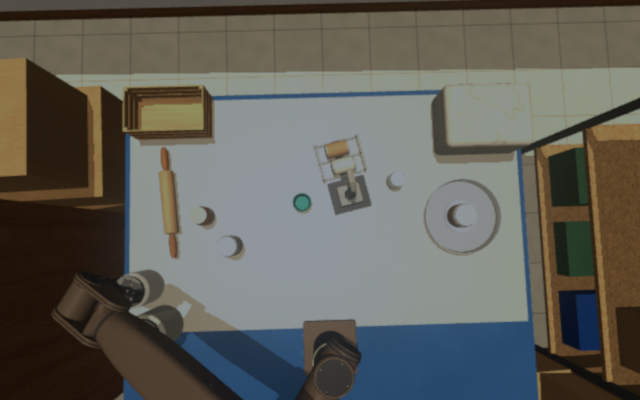

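The side view shows the screw and key near (352,225), with the jar at (402,245) and the cup at (305,222). In the top view the screw is near (350,194), the key's short arm points up to about (352,172), the jar is at (397,180) and the cup at (302,202). I'll enlarge both.

Run:
```python
import cv2,numpy as np
a=cv2.imread('pics/raw_side1.png')[180:260,300:400];b=cv2.imread('pics/raw_top1.png')[130:220,310:410]
f=lambda i,h:cv2.resize(i,(400*2//2,0) if 0 else (int(i.shape[1]*h),int(i.shape[0]*h)),interpolation=cv2.INTER_CUBIC)
A=f(a,6)[:, :];B=f(b,6)
cv2.imwrite('pics/c1.png',A);cv2.imwrite('pics/c2.png',B)
```

```text
(no output)
```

View pics/c1.png

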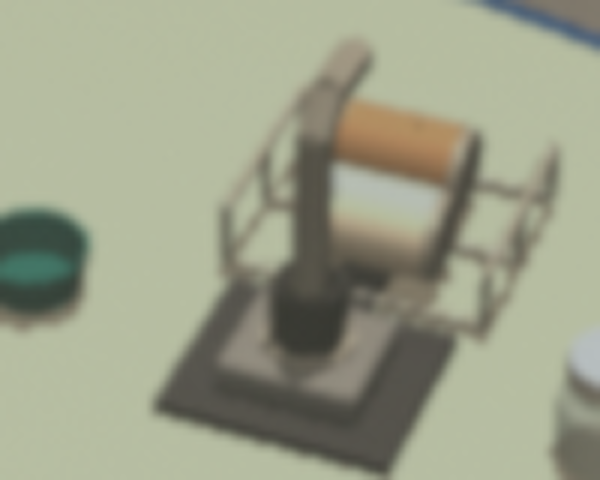

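View pics/c2.png

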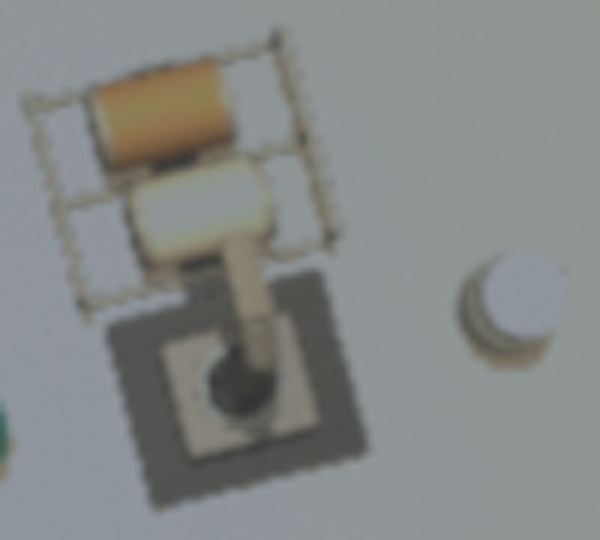

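The side crop shows the plate corners at (155,405), (388,472) and (455,340), and the key's long arm running from (310,265) to (320,110) with its tip at (355,45). The top crop shows the plate corners at (107,328), (323,268), (369,453) and (155,508), and the short arm running from about (258,365) to (238,238).

```bash
cat >> h.py <<'E'
CAM={"side":(43.398640468418876,317.8450056787423,200.89203986070993,[-0.52611193,-0.78996752,1.14526171],[0.40348415,-0.19172377,-0.40398219,0.79827371]),
"top":(54.558678180143936,317.99858320071075,204.13686175040453,[0.41060782,0.04105985,1.44821438],[-0.02456789,0.02936319,0.7170396,-0.6959802])}
def proj(n,p):
    f,cx,cy,o,q=CAM[n]; F=200/np.tan(np.radians(f/2))
    v=R.from_quat(q).inv().apply(np.atleast_2d(p)-o)
    return np.c_[cx-F*v[:,0]/v[:,2], cy+F*v[:,1]/v[:,2]]
def ray(n,uv):
    f,cx,cy,o,q=CAM[n]; F=200/np.tan(np.radians(f/2))
    d=R.from_quat(q).apply([(uv[0]-cx)/F,-(uv[1]-cy)/F,-1]); return np.array(o),d
def atz(n,uv,z):
    o,d=ray(n,uv); return o+d*(z-o[2])/d[2]
def uncrop(P,off,s): return (np.array(P,float)+.5)/s-.5+np.array(off)
E
python3 - <<'E'
from h import *
from scipy.optimize import least_squares
T=lambda *P:uncrop(P,(310,130),6); S=lambda *P:uncrop(P,(300,180),6)
tp=T((107,328),(323,268),(369,453),(155,508)); sp=S((155,405),(388,472),(455,340))
ct=np.array([[60,70],[60,-70],[-60,-70],[-60,70]])/1e3; cs=ct[[3,2,1]]
def w(c,p,z):
    a=p[2]; M=np.array([[np.cos(a),-np.sin(a)],[np.sin(a),np.cos(a)]])
    return np.c_[c@M.T+p[:2],np.full(len(c),z)]
f=lambda p:np.r_[(proj("top",w(ct,p,p[3]))-tp).ravel(),(proj("side",w(cs,p,p[3]))-sp).ravel()]
r=least_squares(f,[.6,0,0,.005],x_scale=.01); print(r.x,np.round(r.fun,1),np.degrees(r.x[2]))
x,y,a,_=r.x
for z in(.074,): print("head centre crop", (proj("side",[x,y,z])[0]-(300,180)+.5)*6,(proj("top",[x,y,z])[0]-(310,130)+.5)*6)
# long arm centreline in side at elbow z, and top
for z in (.074,.15,.188): print(z,(proj("side",[x,y,z])[0]-(300,180)+.5)*6,(proj("top",[x,y,z])[0]-(310,130)+.5)*6)
e=atz("top",T((238,240))[0],.193); b=atz("top",T((258,345))[0],.199); print("tip",e,"on arm",b, np.degrees(np.arctan2(*(e-[x,y,0])[1::-1])),np.degrees(np.arctan2(*(e-b)[1::-1])),np.hypot(*(e[:2]-[x,y])))
print("tip pred crop",(proj("side",e)-(300,180)+.5)*6)
print("jar",atz("top",T((523,293))[0],.072),"cup",atz("top",(302,202),.03))
E
```

```text
[ 0.55463376 -0.08944506  0.22941191  0.00334428] [-0.1 -0.7 -0.2 -0.1  0.7 -0.2  0.2  0.2 -0.8  0.3 -0.3  0.1  0.2 -0.1] 13.144334306704915
head centre crop [308.1276929 277.1871033] [250.27783945 376.21635577]
0.074 [308.1276929 277.1871033] [250.27783945 376.21635577]
0.15 [310.88824207 168.59773257] [262.60086771 361.73299633]
0.188 [312.32757025 111.98010633] [269.31448745 353.84242222]
tip [ 0.6166542  -0.07444279  0.193     ] on arm [ 0.55808158 -0.08262865  0.199     ] 13.59820892692009 7.955877140378398 0.06380911420876333
tip pred crop [[353.03391813  39.76225605]]
jar [ 0.59964441 -0.25453606  0.072     ] cup [0.52845195 0.08823146 0.03      ]
```

>>> {"name": "move_arm", "arguments": {"plan": [20, -40, 4, 0, 0, 7, 85, 20, -40, 4, 0, 0, 7, 85, 20, -45, 4, 0, 0, 7, 85, 20, -45, 4, 0, 0, 7, 85, 20, -45, 4, 0, 0, 7, 85, 20, -45, 4, 0, 0, 0, 85, 20, -45, 4, 0, 0, 0, 85, 20, -45, 4, 0, 0, 0, 85, 15, -45, 4, 0, 0, 0, 85, 15, -45, 4, 0, 0, 0, 85, 15, -45, 4, 0, 0, 0, 85, 15, -45, 4, 0, 0, 0, 85]}}

```text
time: 1.3
eef_pos: [0.4901, 0.0867, 0.2791]
tcp_rot: [-0.099, 0.995, 0.0, -0.0]
contact_force: [0.8, 1.7, -0.3]
opening: 0.999
finger_force: 0.0
```

>>> {"name": "move_arm", "arguments": {"plan": [3, -37, 4, 0, 0, 0, 85, 3, -37, 4, 1.2, -5.9, 0, 85, 3, -37, -10, 1.2, -5.9, 0, 85, 3, -37, -15, 1.2, -5.9, 0, 85, 4, -37, -17, 1.2, -5.9, 0, 85, 0, 0, 0, 1.2, -5.9, 0, 85, 0, 0, 0, 0, 0, 0, 85, 0, 0, 0, 0, 0, 0, 85]}}

```text
time: 2.1
eef_pos: [0.5059, -0.0965, 0.2453]
tcp_rot: [-0.096, 0.961, 0.026, 0.258]
contact_force: [0.4, -0.5, -0.6]
opening: 0.995
finger_force: 0.0
```

Run:
```python
from h import *
s=ctrl.get_state(); r=R.from_quat(s["tcp_rot"]).as_matrix(); print(s["qpos"].round(2),s["eef_pos"].round(4)); print(r.round(3))
c=shot("side","s2.png",(310,150,410,240),6)
c=shot("top","t2.png")
a=cv2.imread("pics/s2.png");b=cv2.imread("pics/raw_t2.png")
```

```text
[-0.56 -0.34  2.23  0.45  0.91 -2.55] [ 0.5059 -0.0965  0.2453]
[[-0.849 -0.197  0.49 ]
 [-0.17   0.98   0.099]
 [-0.5    0.001 -0.866]]
```

View pics/s2.png

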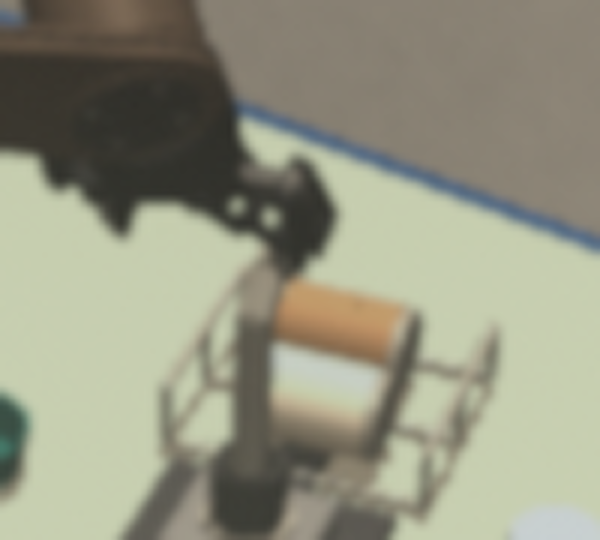

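The side view shows the gripper tilted above and behind the key, with the long arm at crop x of about 256. That agrees with the estimate, so I'll advance along the tool axis.

>>> {"name": "move_arm", "arguments": {"plan": [15, 3, -26, 0, 0, 0, 85, 15, 3, -26, 0, 0, 0, 85, 15, 3, -26, 0, 0, 0, 85, 14, 2, -25, 0, 0, 0, 85, 0, 0, 0, 0, 0, 0, 85]}}

```text
time: 2.7
eef_pos: [0.5649, -0.083, 0.1388]
tcp_rot: [-0.097, 0.962, 0.028, 0.255]
contact_force: [-0.4, 0.4, -0.3]
opening: 0.994
finger_force: 0.0
```

Run:
```python
from h import *
s=ctrl.get_state(); print(s["qpos"].round(2))
shot("side","s3.png",(310,150,410,240),4)
shot("top","t3.png",(300,120,400,210),4)
cv2.imwrite("pics/v3.png",np.hstack([cv2.imread("pics/s3.png"),cv2.imread("pics/t3.png")]))
```

```text
[-0.46 -0.05  2.2   0.54  0.65 -2.61]
```

View pics/v3.png

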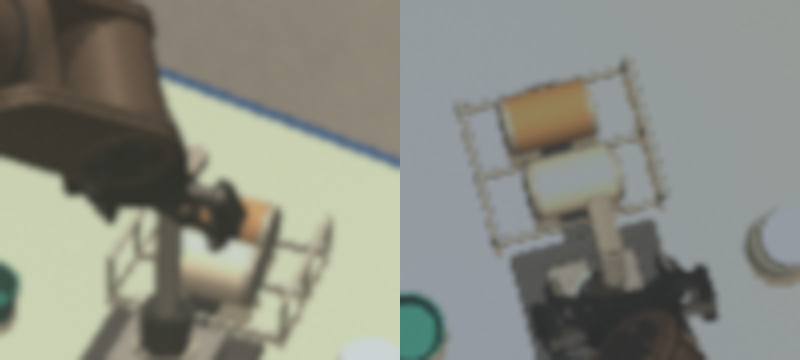

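The fingers straddle the key: in the top crop the short arm, at about (610,250), lies between the fingers at about (540,330) and (700,290). I'll close.

>>> {"name": "move_arm", "arguments": {"plan": [0, 0, 0, 0, 0, 0, 40, 0, 0, 0, 0, 0, 0, 25, 0, 0, 0, 0, 0, 0, 10, 0, 0, 0, 0, 0, 0, 10, 0, 0, 0, 0, 0, 0, 10, 0, 0, 0, 0, 0, 0, 10], "newtons": 30}}

```text
time: 3.4
eef_pos: [0.5655, -0.0862, 0.1432]
tcp_rot: [-0.096, 0.961, 0.025, 0.259]
contact_force: [-1.4, -1.9, 2.4]
opening: 0.217
finger_force: 32.5
```

>>> {"name": "move_arm", "arguments": {"plan": [0, 0, 0, 0, 0, 0, 8, 0, 0, 0, 0, 0, 0, 8, 0, 0, 5, 0, 0, 0, 8, 0, 0, 8, 0, 0, 0, 8, 0, 0, 10, 0, 0, 0, 8, 0, 0, 12, 0, 0, 0, 8, 0, 0, 15, 0, 0, 0, 8, 0, 0, 20, 0, 0, 0, 8, 0, 0, 20, 0, 0, 0, 8, 0, 0, 20, 0, 0, 0, 8, 0, 0, 0, 0, 0, 0, 8, 0, 0, 0, 0, 0, 0, 8], "newtons": 110}}

```text
time: 4.6
eef_pos: [0.5645, -0.0848, 0.2517]
tcp_rot: [-0.096, 0.961, 0.027, 0.258]
contact_force: [-0.4, 0.7, -3.1]
opening: 0.198
finger_force: 109.0
```

Run:
```python
from h import *
s=ctrl.get_state(); print(s["qpos"].round(2),s["wrist_torque"])
shot("side","s4.png",(300,110,400,245),4)
shot("top","t4.png",(300,80,400,215),4)
cv2.imwrite("pics/v4.png",np.hstack([cv2.imread("pics/s4.png"),cv2.imread("pics/t4.png")]))
```

```text
[-0.47 -0.2   2.11  0.42  0.86 -2.45] [-0.11493971  0.5826934   0.01825322]
```

View pics/v4.png

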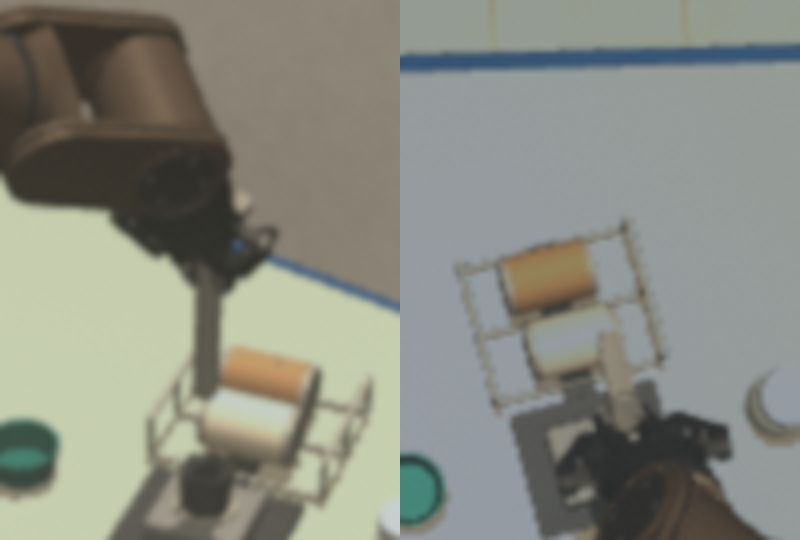

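The key is out and held upright, with its bottom end visible above the screw head in the side crop at about (207,390). Next I'll flip it 90° about the key's y axis.

>>> {"name": "move_arm", "arguments": {"plan": [0, 0, 3, -1.18, 5.88, 0, 8, 0, 0, 3, -1.18, 5.88, 0, 8, -5, -1, 0, -1.18, 5.88, 0, 8, -5, -1, 0, -1.18, 5.88, 0, 8, -5, -1, 0, -1.18, 5.88, 0, 8, -5, -1, 0, -1.18, 5.88, 0, 8, -5, -1, 0, -1.18, 5.88, 0, 8, -5, -1, 0, -1.18, 5.88, 0, 8, -5, -1, 0, -1.18, 5.88, 0, 8, -5, -1, 0, -1.18, 5.88, 0, 8, -5, -1, 0, -1.18, 5.88, 0, 8, 0, 0, 0, 0, 0, 0, 8]}}

```text
time: 5.9
eef_pos: [0.5203, -0.0936, 0.2542]
tcp_rot: [-0.095, 0.946, -0.028, -0.308]
contact_force: [-0.4, -1.1, -3.1]
opening: 0.206
finger_force: 108.9
```

>>> {"name": "move_arm", "arguments": {"plan": [-5, -1, 0, -1.18, 5.88, 0, 8, -5, -1, 0, -1.18, 5.88, 0, 8, 0, 0, 0, -1.18, 5.88, 0, 8, 0, 0, 0, -1.18, 5.88, 0, 8, 0, 0, 0, 0, 0, 0, 8, 0, 0, 0, 0, 0, 0, 8]}}

```text
time: 6.5
eef_pos: [0.5102, -0.0964, 0.2573]
tcp_rot: [-0.086, 0.863, -0.048, -0.495]
contact_force: [0.4, 0.4, -3.0]
opening: 0.198
finger_force: 109.1
```

Run:
```python
from h import *
s=ctrl.get_state(); r=R.from_quat(s["tcp_rot"]); print(s["qpos"].round(2),s["eef_pos"].round(4),s["opening"]); print(r.as_matrix().round(3))
# key +x and elbow from the tool frame: at grasp tool tilt 30 fwd
r0=R.from_quat([-0.096,0.961,0.025,0.259]); t0=np.array([.5655,-.0862,.1432]); a=np.radians(11.5)
e0=np.array([.5546,-.0894,.188]); kx=np.array([np.cos(a),np.sin(a),0])
d=r*r0.inv()
print("elbow",(s["eef_pos"]+d.apply(e0-t0)).round(4),"kx",d.apply(kx).round(3),"-kz",d.apply([0,0,-1]).round(3),"end",(s["eef_pos"]+d.apply(e0-t0+.065*kx)).round(4))
shot("side","s5.png",(300,110,400,245),4)
shot("top","t5.png",(300,110,400,245),4)
cv2.imwrite("pics/v5.png",np.hstack([cv2.imread("pics/s5.png"),cv2.imread("pics/t5.png")]))
```

```text
[-0.22  0.47  1.52 -0.42  2.11 -2.01] [ 0.5102 -0.0964  0.2573] 0.1977201412324178
[[-0.495 -0.196 -0.847]
 [-0.101  0.981 -0.168]
 [ 0.863  0.002 -0.505]]
elbow [ 0.5543 -0.0887  0.2687] kx [ 0.002  0.005 -1.   ] -kz [-0.981 -0.195 -0.003] end [ 0.5544 -0.0884  0.2037]
```

View pics/v5.png

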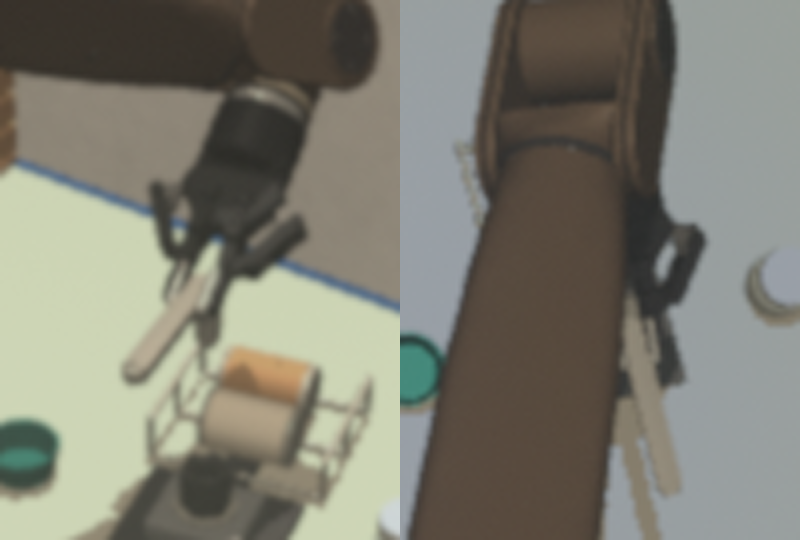

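The flip worked. In the side crop the short arm points down at about (208,340), above the head at about (207,465), and the long arm end is at about (135,372). I'll descend to just above the mouth and check the alignment.

>>> {"name": "move_arm", "arguments": {"plan": [0, -1, -20, 0, 0, 0, 8, 0, 0, -20, 0, 0, 0, 8, 0, 0, -20, 0, 0, 0, 8, 0, 0, -20, 0, 0, 0, 8, 0, 0, -16, 0, 0, 0, 8, 0, 0, -8, 0, 0, 0, 8, 0, 0, 0, 0, 0, 0, 8, 0, 0, 0, 0, 0, 0, 8]}}

```text
time: 7.4
eef_pos: [0.5105, -0.0975, 0.1547]
tcp_rot: [-0.086, 0.862, -0.049, -0.496]
contact_force: [0.6, -0.4, -3.2]
opening: 0.2
finger_force: 109.1
```

```bash
cat >> h.py <<'E'
def key():
    s=ctrl.get_state(); r=R.from_quat(s["tcp_rot"])
    r0=R.from_quat([-0.096,0.961,0.025,0.259]); t0=np.array([.5655,-.0862,.1432]); a=np.radians(11.5)
    e0=np.array([.5546,-.0894,.188]); kx=np.array([np.cos(a),np.sin(a),0]); d=r*r0.inv()
    f=lambda v:s["eef_pos"]+d.apply(v-t0)
    return f(e0),f(e0+.065*kx),f(e0-[0,0,.15]),d
E
python3 - <<'E'
from h import *
e,se,le,d=key(); s=ctrl.get_state(); print(e.round(4),se.round(4),le.round(4),s["contact_force"])
shot("side","s6.png",(325,180,385,250),8)
c=lambda p:((proj("side",p)[0]-(325,180)+.5)*8-.5).round(0)
print("elbow",c(e),"end",c(se),"long",c(le),"mouth",c([.5546,-.0894,.074]))
im=cv2.imread("pics/s6.png"); print(im.shape)
E
```

```text
[ 0.5546 -0.0898  0.166 ] [ 0.5546 -0.0896  0.101 ] [ 0.4075 -0.1189  0.166 ] [ 0.6045966  -0.39826637 -3.18574386]
elbow [216. 193.] end [212. 319.] long [ 61. 414.] mouth [210. 369.]
(560, 480, 3)
```

View pics/s6.png

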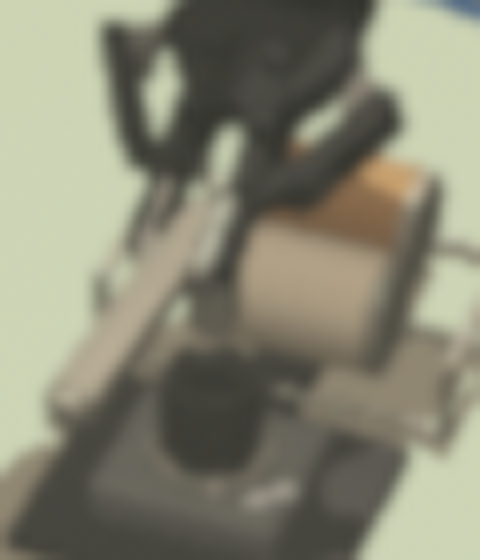

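The crop shows the short arm end at about (213,325), above the head centred on column 212, and the long end at about (68,410). Both match the model to about 1 mm, so I'll start inserting.

>>> {"name": "move_arm", "arguments": {"plan": [0, 0, -10, 0, 0, 0, 8, 0, 0, -8, 0, 0, 0, 8, 0, 0, -5, 0, 0, 0, 8, 0, 0, -4, 0, 0, 0, 8, 0, 0, -3, 0, 0, 0, 8, 0, 0, -3, 0, 0, 0, 8, 0, 0, 0, 0, 0, 0, 8]}}

```text
time: 8.15
eef_pos: [0.5103, -0.0974, 0.121]
tcp_rot: [-0.086, 0.863, -0.049, -0.496]
contact_force: [0.9, 0.8, -4.0]
opening: 0.203
finger_force: 109.2
```

```bash
python3 -c "
from h import *
e,se,le,d=key(); s=ctrl.get_state(); print(e.round(4),se.round(4),s['contact_force'].round(1),s['wrist_torque'].round(2))"
```

```text
[ 0.5544 -0.0897  0.1323] [ 0.5544 -0.0894  0.0673] [ 0.9  0.8 -4. ] [ 0.2  -1.11 -0.01]
```

>>> {"name": "move_arm", "arguments": {"plan": [0, 0, -3, 0, 0, 0, 8, 0, 0, -3, 0, 0, 0, 8, 0, 0, -2, 0, 0, 0, 8, 0, 0, 0, 0, 0, 0, 8]}}

```text
time: 8.55
eef_pos: [0.5109, -0.0974, 0.1128]
tcp_rot: [-0.086, 0.863, -0.049, -0.495]
contact_force: [4.0, 0.7, -3.9]
opening: 0.201
finger_force: 109.8
```

>>> {"name": "move_arm", "arguments": {"plan": [0, 0, -3, 0, 0, 0, 8, 0, 0, -3, 0, 0, 0, 8, 0, 0, -3, 0, 0, 0, 8, 0, 0, 0, 0, 0, 0, 8]}}

```text
time: 8.95
eef_pos: [0.5108, -0.0974, 0.1038]
tcp_rot: [-0.086, 0.863, -0.049, -0.495]
contact_force: [4.8, 1.6, -4.0]
opening: 0.202
finger_force: 110.1
```

>>> {"name": "move_arm", "arguments": {"plan": [0, 0, -3, 0, 0, 0, 8, 0, 0, -3, 0, 0, 0, 8, 0, 0, -3, 0, 0, 0, 8, 0, 0, -2, 0, 0, 0, 8, 0, 0, 0, 0, 0, 0, 8]}}

```text
time: 9.45
eef_pos: [0.5109, -0.0974, 0.0955]
tcp_rot: [-0.085, 0.862, -0.049, -0.497]
contact_force: [3.6, 1.8, 5.7]
opening: 0.203
finger_force: 110.6
```

>>> {"name": "move_arm", "arguments": {"plan": [0, 0, -2, 0, 0, 0, 8, 0, 0, -2, 0, 0, 0, 8, 0, 0, 0, 0, 0, 0, 8]}}

```text
time: 9.75
eef_pos: [0.5111, -0.0974, 0.0955]
tcp_rot: [-0.084, 0.861, -0.049, -0.499]
contact_force: [1.4, 3.7, 17.1]
opening: 0.204
finger_force: 111.1
```

```bash
python3 -c "
from h import *
e,se,le,d=key(); s=ctrl.get_state(); print(s['qpos'].round(2),e.round(4),se.round(4),le.round(4),d.apply([0,0,-1]),s['contact_force'].round(1),s['wrist_torque'].round(2))"
```

```text
[-0.22  0.68  1.55 -0.38  1.9  -1.91] [ 0.5553 -0.0897  0.1066] [ 0.5549 -0.0897  0.0416] [ 0.4081 -0.1186  0.1075] [-0.98127433 -0.1925278   0.00580788] [ 1.4  3.7 17.1] [ 0.27  0.89 -0.36]
```

The key stopped against something, with the elbow about 3 mm high by my model. I'll release, back off and check the depth.

>>> {"name": "move_arm", "arguments": {"plan": [0, 0, 3, 0, 0, 0, 8, 0, 0, 0, 0, 0, 0, 30, 0, 0, 0, 0, 0, 0, 60, 0, 0, 0, 0, 0, 0, 85, 0, 0, 0, 0, 0, 0, 85, 0, 0, 0, 0, 0, 0, 85, 17, 3, 11, 0, 0, 0, 85, 25, 5, 15, 0, 0, 0, 85, 34, 7, 20, 0, 0, 0, 85, 34, 7, 30, 0, 0, 0, 85, 0, 0, 40, 0, 0, 0, 85, 0, 0, 40, 0, 0, 0, 85]}}

```text
time: 10.95
eef_pos: [0.6204, -0.0751, 0.2479]
tcp_rot: [-0.086, 0.862, -0.048, -0.498]
contact_force: [0.7, 0.4, -0.3]
opening: 0.995
finger_force: 0.0
```

Run:
```python
from h import *
s=ctrl.get_state(); print(s["qpos"].round(2),s["eef_pos"].round(3),s["opening"])
shot("side","s7.png",(310,170,400,260),6); shot("top","t7.png",(310,130,400,260),4)
c=lambda p:((proj("side",p)[0]-(310,170)+.5)*6-.5).round(0)
u=np.array([-.98,-.2,0])
for ez in(.103,.107):
  e=np.array([.5546,-.0894,ez]); print(ez,"elbow",c(e),"long",[c(e+.15*(u*np.cos(t)-[0,0,np.sin(t)])) for t in(0,.07,.12)])
```

```text
[-0.16  0.72  1.18 -0.39  2.23 -2.01] [ 0.62  -0.075  0.248] 0.9954634201871819
0.103 elbow [249. 296.] long [array([137., 465.]), array([137., 479.]), array([138., 489.])]
0.107 elbow [249. 290.] long [array([137., 459.]), array([137., 474.]), array([138., 483.])]
```

View pics/s7.png

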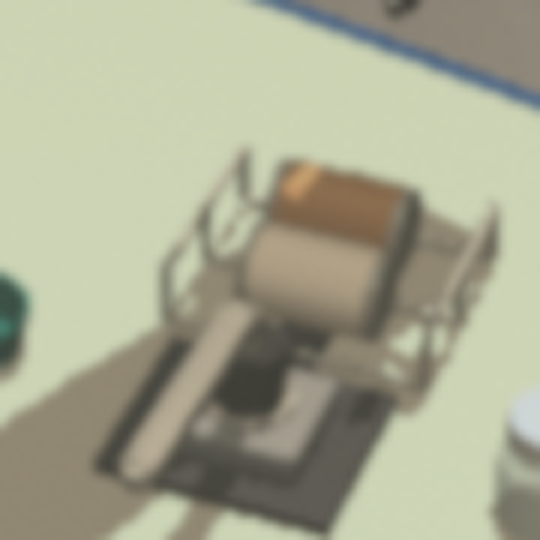

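The key stands in the screw by itself, with its long end at about (138,466) in the crop. To check the seating I'll turn the tool upright, close the fingers and press on the key directly over the screw. The contact height then shows the depth.

>>> {"name": "move_arm", "arguments": {"plan": [-10, -2, 0, 1.18, -5.88, 0, 60, -10, -2, 0, 1.18, -5.88, 0, 40, -10, -2, 0, 1.18, -5.88, 0, 20, -10, -2, 0, 1.18, -5.88, 0, 0, -10, -2, 0, 1.18, -5.88, 0, 0, -10, -2, 0, 1.18, -5.88, 0, 0, -10, -2, -10, 1.18, -5.88, 0, 0, -7, -3, -20, 1.18, -5.88, 0, 0, 0, 0, -20, 1.18, -5.88, 0, 0, 0, 0, -20, 1.18, -5.88, 0, 0, 0, 0, -10, 0, 0, 0, 0, 0, 0, 0, 0, 0, 0, 0], "newtons": 40}}

```text
time: 12.25
eef_pos: [0.5416, -0.0922, 0.1663]
tcp_rot: [-0.099, 0.995, 0.002, -0.002]
contact_force: [-1.0, -1.0, -0.5]
opening: 0.006
finger_force: 0.0
```

Run:
```python
from h import *
s=ctrl.get_state(); print(s["qpos"].round(2),s["eef_pos"].round(4)); print(R.from_quat(s["tcp_rot"]).as_matrix().round(3))
# contour-gradient fit of the seated key in the earlier side picture
im=cv2.GaussianBlur(cv2.imread("pics/raw_s7.png"),(3,3),0).astype(float)
g=np.max([np.hypot(cv2.Sobel(im[:,:,i],-1,1,0),cv2.Sobel(im[:,:,i],-1,0,1)) for i in range(3)],0)
def hexpts(t,taper=1):
    a=np.arange(6)*np.pi/3; rr=.01097*taper; return np.c_[np.cos(a)*rr,np.sin(a)*rr] # (in plane, y)
best=[]
for ez in np.arange(.099,.112,.001):
  for dr in np.radians(np.arange(-2,7,1)):
    for yaw in np.radians([9,11,13,15]):
      for lat in (-.001,0,.001):
        u=np.array([-np.cos(yaw)*np.cos(dr),-np.sin(yaw)*np.cos(dr),-np.sin(dr)]); v=np.array([-np.sin(yaw),np.cos(yaw),0]); w=np.cross(u,v); 
        e=np.array([.5546,-.0894,ez])+lat*v
        P=[]
        for t,k in((.02,1),(.143,1),(.15,.6)):
            for a,b in hexpts(t,k): P.append(e+u*t+w*a+v*b)
        h=cv2.convexHull(proj("side",P).astype(np.float32)).reshape(-1,2)
        q=[]
        for i in range(len(h)):
            n=max(2,int(np.hypot(*(h[i]-h[i-1]))*2)); q.append(h[i-1]+(h[i]-h[i-1])*np.linspace(0,1,n)[:,None])
        q=np.vstack(q).astype(np.float32)
        val=cv2.remap(g.astype(np.float32),q[:,0].copy(),q[:,1].copy(),cv2.INTER_LINEAR).mean()
        best.append((val,ez,np.degrees(dr),np.degrees(yaw),lat))
best.sort(reverse=True); print(np.round(best[:8],3))
```

```text
[-0.35  0.08  1.94  0.    1.13 -2.12] [ 0.5416 -0.0922  0.1663]
[[-0.98  -0.197 -0.004]
 [-0.197  0.98   0.003]
 [ 0.003  0.003 -1.   ]]
[[ 1.77558e+02  1.03000e-01  1.00000e+00  1.10000e+01  0.00000e+00]
 [ 1.77381e+02  1.02000e-01  1.00000e+00  1.10000e+01  0.00000e+00]
 [ 1.77380e+02  1.01000e-01  0.00000e+00  1.10000e+01  0.00000e+00]
 [ 1.76988e+02  1.00000e-01  0.00000e+00  1.10000e+01  0.00000e+00]
 [ 1.76952e+02  9.90000e-02  0.00000e+00  1.10000e+01  1.00000e-03]
 [ 1.76877e+02  1.04000e-01  2.00000e+00  1.10000e+01  0.00000e+00]
 [ 1.76803e+02  1.02000e-01 -2.00000e+00  1.30000e+01  1.00000e-03]
 [ 1.76747e+02  1.04000e-01  1.00000e+00  1.10000e+01 -1.00000e-03]]
```

The contour fit puts the elbow at about 103 mm, which is close to seated. I'll press to make sure.

>>> {"name": "move_arm", "arguments": {"plan": [0, 0, -20, 0, 0, 0, 0, 0, 0, -15, 0, 0, 0, 0, 0, 0, -8, 0, 0, 0, 0, 0, 0, -4, 0, 0, 0, 0, 0, 0, -3, 0, 0, 0, 0, 0, 0, -2, 0, 0, 0, 0, 0, 0, 0, 0, 0, 0, 0]}}

```text
time: 12.95
eef_pos: [0.5433, -0.0925, 0.1166]
tcp_rot: [-0.099, 0.995, 0.001, 0.001]
contact_force: [-0.1, 0.3, -0.1]
opening: 0.003
finger_force: 0.0
```

>>> {"name": "move_arm", "arguments": {"plan": [0, 0, -2, 0, 0, 0, 0, 0, 0, -2, 0, 0, 0, 0, 0, 0, 0, 0, 0, 0, 0]}}

```text
time: 13.25
eef_pos: [0.543, -0.0924, 0.1122]
tcp_rot: [-0.099, 0.995, 0.001, 0.001]
contact_force: [0.3, -0.3, -0.2]
opening: -0.001
finger_force: 0.0
```

>>> {"name": "move_arm", "arguments": {"plan": [0, 0, -2, 0, 0, 0, 0, 0, 0, -2, 0, 0, 0, 0, 0, 0, 0, 0, 0, 0, 0]}}

```text
time: 13.55
eef_pos: [0.5437, -0.0927, 0.1108]
tcp_rot: [-0.099, 0.995, 0.0, 0.001]
contact_force: [-4.3, 1.7, 9.9]
opening: 0.0
finger_force: 4.9
```

>>> {"name": "move_arm", "arguments": {"plan": [0, 0, -3, 0, 0, 0, 0, 0, 0, -2, 0, 0, 0, 0, 0, 0, 0, 0, 0, 0, 0]}}

```text
time: 13.85
eef_pos: [0.5451, -0.0938, 0.1102]
tcp_rot: [-0.1, 0.995, -0.001, 0.002]
contact_force: [-10.0, 1.9, 25.4]
opening: 0.0
finger_force: 14.1
```

The key is firmly bottomed out. I'll move out along the long arm and straddle it near its end.

>>> {"name": "move_arm", "arguments": {"plan": [0, 0, 25, 0, 0, 0, 0, 0, 0, 30, 0, 0, 0, 60, -34, -6, 0, 0, 0, 0, 60, -34, -6, 0, 0, 0, 0, 60, -34, -7, 0, 0, 0, 0, 60, 0, 0, -25, 0, 0, 0, 60, 0, 0, -25, 0, 0, 0, 60, 0, 0, -20, 0, 0, 0, 60, 0, 0, -10, 0, 0, 0, 60, 0, 0, 0, 0, 0, 0, 36, 0, 0, 0, 0, 0, 0, 36, 0, 0, 0, 0, 0, 0, 36]}}

```text
time: 15.05
eef_pos: [0.4421, -0.1119, 0.0795]
tcp_rot: [-0.099, 0.995, 0.0, 0.002]
contact_force: [1.0, 0.5, 0.9]
opening: 0.421
finger_force: 0.0
```

Run:
```python
from h import *
s=ctrl.get_state(); print(s["qpos"].round(2),s["eef_pos"].round(4))
c=np.array([.5546,-.0894]); v=s["eef_pos"][:2]-c; r=np.hypot(*v); a0=np.arctan2(v[1],v[0]); print(r,np.degrees(a0))
p=v
for i in range(1,13):
    a=a0-np.radians(6)*i; q=r*np.array([np.cos(a),np.sin(a)]); print(i,((q-p)*1e3).round(1)); p=q
```

```text
[-0.47 -0.01  2.22  0.    0.94 -2.24] [ 0.4421 -0.1119  0.0795]
0.11469515920429059 -168.69518171046082
1 [-1.7 11.9]
2 [-0.5 12. ]
3 [ 0.8 12. ]
4 [ 2.  11.8]
5 [ 3.2 11.6]
6 [ 4.4 11.2]
7 [ 5.6 10.6]
8 [ 6.7 10. ]
9 [7.7 9.2]
10 [8.6 8.4]
11 [9.4 7.4]
12 [10.1  6.4]
```

>>> {"name": "move_arm", "arguments": {"plan": [-1, 6, 0, 0, 0, -3, 36, -0.7, 6, 0, 0, 0, -3, 36, -0.3, 6, 0, 0, 0, -3, 36, -0.2, 6, 0, 0, 0, -3, 36, 0.3, 6, 0, 0, 0, -3, 36, 0.5, 6, 0, 0, 0, -3, 36, 1, 6, 0, 0, 0, -3, 36, 1, 6, 0, 0, 0, -3, 36, 0, 0, 0, 0, 0, 0, 36]}}

```text
time: 15.95
eef_pos: [0.4432, -0.066, 0.081]
tcp_rot: [0.109, 0.994, -0.003, 0.003]
contact_force: [-3.4, -8.1, 5.7]
opening: 0.419
finger_force: 4.1
```

Run:
```python
from h import *
s=ctrl.get_state(); print(s["contact_force"].round(1),s["wrist_torque"].round(2))
v=s["eef_pos"][:2]-[.5546,-.0894]; print(np.hypot(*v),np.degrees(np.arctan2(v[1],v[0])),R.from_quat(s["tcp_rot"]).as_matrix()[:,1])
shot("side","s8.png",(300,150,400,250),4)
shot("top","t8.png",(300,130,400,230),4)
cv2.imwrite("pics/v8.png",np.hstack([cv2.imread("pics/s8.png"),cv2.imread("pics/t8.png")]))
```

```text
[-3.4 -8.1  5.7] [-1.32  0.71  0.01]
0.1138298043195915 168.1269121685268 [ 0.21592622  0.9763954  -0.00528212]
```

The reaction is about 9 N, as expected for turning the screw. I'll carry on along the arc.

>>> {"name": "move_arm", "arguments": {"plan": [1.5, 5.8, 0, 0, 0, -3, 36, 1.7, 5.8, 0, 0, 0, -3, 36, 2, 5.6, 0, 0, 0, -3, 36, 2.4, 5.6, 0, 0, 0, -3, 36, 2.6, 5.4, 0, 0, 0, -3, 36, 3, 5.3, 0, 0, 0, -3, 36, 3.2, 5, 0, 0, 0, -3, 36, 3.5, 5, 0, 0, 0, -3, 36, 0, 0, 0, 0, 0, 0, 36]}}

```text
time: 16.95
eef_pos: [0.4627, -0.0219, 0.0806]
tcp_rot: [0.313, 0.95, -0.002, 0.002]
contact_force: [-3.7, -7.1, 5.2]
opening: 0.423
finger_force: 4.0
```

```bash
cat > st.py <<'E'
from h import *
s=ctrl.get_state(); v=s["eef_pos"][:2]-[.5546,-.0894]; u=v/np.hypot(*v); f=s["contact_force"]
print("r",np.hypot(*v).round(4),"ang",np.degrees(np.arctan2(v[1],v[0])).round(1),"Ftan",(f[:2]@[-u[1],u[0]]).round(1),"Frad",(f[:2]@u).round(1),"Fz",f[2].round(1),s["eef_pos"].round(4))
E
python3 st.py
```

```text
r 0.114 ang 143.7 Ftan 7.9 Frad -1.2 Fz 5.2 [ 0.4627 -0.0219  0.0806]
```

>>> {"name": "move_arm", "arguments": {"plan": [3, 4, 0, 0, 0, -2.5, 36, 3.1, 3.9, 0, 0, 0, -2.5, 36, 3.3, 3.8, 0, 0, 0, -2.5, 36, 3.4, 3.6, 0, 0, 0, -2.5, 36, 3.6, 3.5, 0, 0, 0, -2.5, 36, 0, 0, 0, 0, 0, 0, 36]}}

```text
time: 17.55
eef_pos: [0.4795, -0.0035, 0.0807]
tcp_rot: [0.414, 0.91, -0.002, 0.003]
contact_force: [-2.0, -6.6, 5.4]
opening: 0.423
finger_force: 3.9
```

```bash
python3 st.py
```

```text
r 0.1141 ang 131.2 Ftan 5.9 Frad -3.7 Fz 5.4 [ 0.4795 -0.0035  0.0807]
```

>>> {"name": "move_arm", "arguments": {"plan": [3.1, 2.7, 0, 0, 0, -2, 36, 3.2, 2.6, 0, 0, 0, -2, 36, 3.3, 2.4, 0, 0, 0, -2, 36, 0, 0, 0, 0, 0, 0, 36]}}

```text
time: 17.95
eef_pos: [0.489, 0.0039, 0.0806]
tcp_rot: [0.461, 0.887, -0.002, 0.004]
contact_force: [-3.4, -9.5, 4.4]
opening: 0.416
finger_force: 3.9
```

```bash
python3 st.py
```

```text
r 0.1141 ang 125.1 Ftan 8.2 Frad -5.8 Fz 4.4 [0.489  0.0039 0.0806]
```

>>> {"name": "move_arm", "arguments": {"plan": [3.3, 2.3, 0, 0, 0, -2, 36, 3.3, 2.2, 0, 0, 0, -2, 36, 0, 0, 0, 0, 0, 0, 36]}}

```text
time: 18.25
eef_pos: [0.4954, 0.0084, 0.0805]
tcp_rot: [0.492, 0.871, -0.003, 0.003]
contact_force: [-4.1, -8.2, 3.6]
opening: 0.418
finger_force: 3.8
```

```bash
python3 st.py
```

```text
r 0.1144 ang 121.2 Ftan 7.8 Frad -4.9 Fz 3.6 [0.4954 0.0084 0.0805]
```

>>> {"name": "move_arm", "arguments": {"plan": [3.5, 2, 0, 0, 0, -2, 36, 3.5, 1.9, 0, 0, 0, -2, 36, 0, 0, 0, 0, 0, 0, 36]}}

```text
time: 18.55
eef_pos: [0.502, 0.0124, 0.0803]
tcp_rot: [0.522, 0.853, -0.003, 0.003]
contact_force: [-4.4, -7.9, 4.5]
opening: 0.425
finger_force: 3.8
```

```bash
python3 st.py
```

```text
r 0.1146 ang 117.3 Ftan 7.6 Frad -5.0 Fz 4.5 [0.502  0.0124 0.0803]
```

No stop yet, so I'll look.

Run:
```python
from h import *
shot("side","s9.png",(315,170,395,250),5); shot("top","t9.png",(310,140,390,220),5)
cv2.imwrite("pics/v9.png",np.hstack([cv2.imread("pics/s9.png"),cv2.imread("pics/t9.png")]))
for n,o in(("side",(315,170)),("top",(310,140))):
  c=lambda p:((proj(n,p)[0]-o+.5)*5-.5).round(0)
  print(n,"mouth",c([.5546,-.0894,.074]),[(t,c([.5546+.15*np.cos(np.radians(t)),-.0894+.15*np.sin(np.radians(t)),.095])) for t in(118,122,126,130,134)])
```

```text
side mouth [181. 280.] [(118, array([-42., 237.])), (122, array([-44., 247.])), (126, array([-45., 257.])), (130, array([-45., 267.])), (134, array([-44., 277.]))]
top mouth [208. 263.] [(118, array([ 25., 366.])), (122, array([ 33., 378.])), (126, array([ 42., 391.])), (130, array([ 51., 402.])), (134, array([ 62., 413.]))]
```

View pics/v9.png

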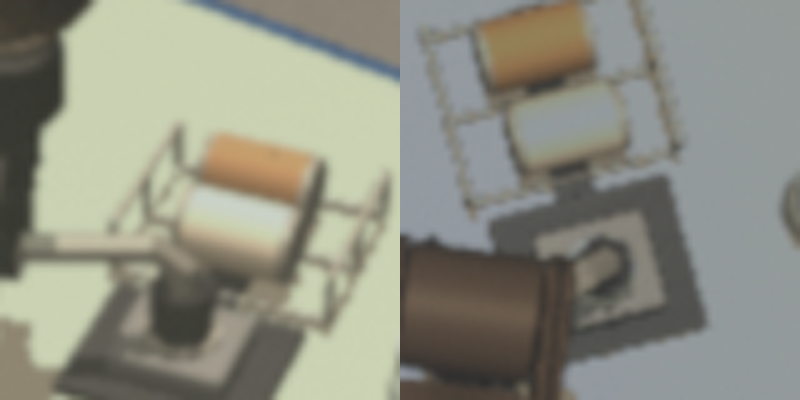

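In the side crop the bar's centre line runs from about (30,247) to (150,247), with the elbow bevel at about (180,255). The key is still seated and level. Next I'll work out its angle.

Run:
```python
from h import *
im=cv2.imread("pics/raw_s9.png"); 
# bar edges along columns
g=cv2.GaussianBlur(im,(0,0),.7)
c=lambda p:((proj("side",p)[0]-(315,170)+.5)*5-.5).round(0)
for dr in(0,4):
 for t in(116,120,124,128,132):
  a=np.radians(t);d=np.radians(dr);print(dr,t,[tuple(c([.5546+r*np.cos(a)*np.cos(d),-.0894+r*np.sin(a)*np.cos(d),.103-r*np.sin(d)])) for r in(0,.03,.11)])
for u in(322,326,330,334,338,342): print(u,im[208:230,u,:].mean(1).astype(int))
```

```text
0 116 [(np.float64(182.0), np.float64(247.0)), (np.float64(137.0), np.float64(242.0)), (np.float64(18.0), np.float64(229.0))]
0 120 [(np.float64(182.0), np.float64(247.0)), (np.float64(137.0), np.float64(244.0)), (np.float64(16.0), np.float64(237.0))]
0 124 [(np.float64(182.0), np.float64(247.0)), (np.float64(136.0), np.float64(246.0)), (np.float64(15.0), np.float64(244.0))]
0 128 [(np.float64(182.0), np.float64(247.0)), (np.float64(136.0), np.float64(248.0)), (np.float64(15.0), np.float64(251.0))]
0 132 [(np.float64(182.0), np.float64(247.0)), (np.float64(137.0), np.float64(250.0)), (np.float64(15.0), np.float64(259.0))]
4 116 [(np.float64(182.0), np.float64(247.0)), (np.float64(137.0), np.float64(244.0)), (np.float64(18.0), np.float64(238.0))]
4 120 [(np.float64(182.0), np.float64(247.0)), (np.float64(137.0), np.float64(246.0)), (np.float64(17.0), np.float64(246.0))]
4 124 [(np.float64(182.0), np.float64(247.0)), (np.float64(136.0), np.float64(248.0)), (np.float64(16.0), np.float64(253.0))]
4 128 [(np.float64(182.0), np.float64(247.0)), (np.float64(137.0), np.float64(250.0)), (np.float64(15.0), np.float64(260.0))]
4 132 [(np.float64(182.0), np.float64(247.0)), (np.float64(137.0), np.float64(252.0)), (np.float64(16.0), np.float64(268.0))]
322 [166 170 169 169 169 169 169 165 148 135 131 123 107 109 146 180 194 197
 197 197 196 197]
326 [196 197 196 196 197 197 197 193 180 169 164 151 122 112 146 180 194 197
 196 197 197 197]
330 [196 197 196 196 197 197 196 193 185 182 181 165 131 113 147 180 194 197
 197 197 197 196]
334 [197 197 196 197 197 196 196 193 185 182 182 166 130 112 146 180 194 196
 196 197 196 193]
338 [196 193 187 183 178 171 161 153 160 174 179 164 130 100 101 113 123 129
 128 120 104  94]
342 [157 163 175 183 187 189 186 175 167 175 180 166 131 107 130 159 153 134
 133 119 106 113]
```

The key is at about 121–125° in world terms. Allowing for up to about 6° of hex play, the screw should be near its stop, so I'll continue in small steps.

>>> {"name": "move_arm", "arguments": {"plan": [3.6, 1.7, 0, 0, 0, -2, 36, 0, 0, 0, 0, 0, 0, 36]}}

```text
time: 18.85
eef_pos: [0.5051, 0.0143, 0.0801]
tcp_rot: [0.537, 0.844, -0.003, 0.002]
contact_force: [-4.1, -8.0, 4.0]
opening: 0.42
finger_force: 3.9
```

```bash
python3 st.py
```

```text
r 0.1149 ang 115.5 Ftan 7.2 Frad -5.5 Fz 4.0 [0.5051 0.0143 0.0801]
```

>>> {"name": "move_arm", "arguments": {"plan": [3.6, 1.7, 0, 0, 0, -2, 36, 3.7, 1.5, 0, 0, 0, -2, 36, 0, 0, 0, 0, 0, 0, 36]}}

```text
time: 19.15
eef_pos: [0.5113, 0.017, 0.0797]
tcp_rot: [0.566, 0.825, -0.004, 0.001]
contact_force: [-6.8, -10.3, 4.9]
opening: 0.422
finger_force: 5.3
```

```bash
python3 st.py
```

```text
r 0.1149 ang 112.1 Ftan 10.2 Frad -7.0 Fz 4.9 [0.5113 0.017  0.0797]
```

>>> {"name": "move_arm", "arguments": {"plan": [3.7, 1.4, 0, 0, 0, -2, 36, 0, 0, 0, 0, 0, 0, 36]}}

```text
time: 19.35
eef_pos: [0.5145, 0.0182, 0.0795]
tcp_rot: [0.58, 0.815, -0.005, 0.001]
contact_force: [-8.5, -8.9, 6.0]
opening: 0.422
finger_force: 5.7
```

```bash
python3 st.py
```

```text
r 0.1149 ang 110.4 Ftan 11.0 Frad -5.4 Fz 6.0 [0.5145 0.0182 0.0795]
```

>>> {"name": "move_arm", "arguments": {"plan": [3.7, 1.3, 0, 0, 0, -2, 36, 0, 0, 0, 0, 0, 0, 36]}}

```text
time: 19.55
eef_pos: [0.5179, 0.0193, 0.0794]
tcp_rot: [0.594, 0.804, -0.005, 0.001]
contact_force: [-8.1, -10.5, 6.5]
opening: 0.421
finger_force: 6.1
```

```bash
python3 st.py
```

```text
r 0.1147 ang 108.7 Ftan 11.1 Frad -7.4 Fz 6.5 [0.5179 0.0193 0.0794]
```

```bash
cat > yaw.py <<'E'
from h import *
shot("side","x.png"); im=cv2.imread("pics/raw_x.png").astype(float).mean(2)
C=[]
for u in range(324,337):
    col=im[195:235,u]; bright=np.median(np.r_[col[:6],col[-5:]]); m=np.where(col<bright-8)[0]; C.append((u,195+m.min(),195+m.max(),195+np.argmin(col)))
print(C[::3]); b=np.polyfit([c[0] for c in C],[c[3] for c in C],1); print("slope",b[0])
def line(t,dr):
    a=np.radians(t);d=np.radians(dr);P=proj("side",[[.5546+r*np.cos(a)*np.cos(d),-.0894+r*np.sin(a)*np.cos(d),.103-r*np.sin(d)] for r in(.04,.1)]); return (P[1]-P[0])[1]/(P[1]-P[0])[0]
for t in range(106,130,3): print(t,[round(line(t,d),3) for d in(0,2,4)])
E
python3 yaw.py
```

```text
[(324, np.int64(195), np.int64(199), np.int64(195)), (327, np.int64(195), np.int64(220), np.int64(218)), (330, np.int64(214), np.int64(221), np.int64(219)), (333, np.int64(214), np.int64(234), np.int64(219)), (336, np.int64(213), np.int64(234), np.int64(234))]
slope 3.2307692307692153
106 [np.float64(0.22), np.float64(0.192), np.float64(0.163)]
109 [np.float64(0.184), np.float64(0.156), np.float64(0.128)]
112 [np.float64(0.15), np.float64(0.122), np.float64(0.094)]
115 [np.float64(0.116), np.float64(0.088), np.float64(0.061)]
118 [np.float64(0.082), np.float64(0.055), np.float64(0.028)]
121 [np.float64(0.049), np.float64(0.022), np.float64(-0.005)]
124 [np.float64(0.016), np.float64(-0.011), np.float64(-0.038)]
127 [np.float64(-0.017), np.float64(-0.044), np.float64(-0.071)]
```

The force is only rising slowly although my geometry says the stop should be near. I'll back off and measure the key unobstructed.

>>> {"name": "move_arm", "arguments": {"plan": [-5, -2, 0, 0, 0, 0, 45, 0, 0, 0, 0, 0, 0, 50, 0, 0, 20, 0, 0, 0, 60, 0, 0, 35, 0, 0, 0, 60, 0, 0, 40, 0, 0, 0, 60, 0, 20, 40, 0, 0, 0, 60, 0, 45, 20, 0, 0, 0, 60, 0, 45, 0, 0, 0, 0, 60, 0, 45, 0, 0, 0, 0, 60, 0, 45, 0, 0, 0, 0, 60, 0, 30, 0, 0, 0, 0, 60, 0, 0, 0, 0, 0, 0, 60]}}

```text
time: 20.8
eef_pos: [0.5141, 0.2544, 0.2338]
tcp_rot: [0.594, 0.805, 0.001, 0.001]
contact_force: [1.4, -0.1, -0.1]
opening: 0.705
finger_force: 0.0
```

```bash
cat > fit.py <<'E'
from h import *
import itertools,sys
G={}
for n in("side","top"):
    shot(n,"f_%s.png"%n); im=cv2.GaussianBlur(cv2.imread("pics/raw_f_%s.png"%n),(3,3),0).astype(float)
    G[n]=np.max([np.hypot(cv2.Sobel(im[:,:,i],-1,1,0),cv2.Sobel(im[:,:,i],-1,0,1)) for i in range(3)],0).astype(np.float32)
a6=np.arange(6)*np.pi/3
def score(n,yaw,dr,ez,dx=0,dy=0):
    u=np.array([np.cos(yaw)*np.cos(dr),np.sin(yaw)*np.cos(dr),-np.sin(dr)]); v=np.array([-np.sin(yaw),np.cos(yaw),0]); w=np.cross(u,v)
    e=np.array([.5546+dx,-.0894+dy,ez]); P=[e+u*t+w*np.cos(a)*.01097*k+v*np.sin(a)*.01097*k for t,k in((.012,1),(.143,1),(.15,.6)) for a in a6]
    h=cv2.convexHull(proj(n,P).astype(np.float32)).reshape(-1,2)
    q=np.vstack([h[i-1]+(h[i]-h[i-1])*np.linspace(0,1,max(2,int(2*np.hypot(*(h[i]-h[i-1])))))[:,None] for i in range(len(h))]).astype(np.float32)
    return cv2.remap(G[n],q[:,0].copy(),q[:,1].copy(),cv2.INTER_LINEAR).mean()
lo,hi=map(float,sys.argv[1:3])
res=[]
for y,d,z,dx,dy in itertools.product(np.arange(lo,hi,1.),(0,2,4,6),(.099,.103,.107,.112),(-.002,0,.002),(-.002,0,.002)):
    s,t=[score(n,np.radians(y),np.radians(d),z,dx,dy) for n in("side","top")]; res.append((s+t,s,t,y,d,z,dx,dy))
res.sort(reverse=True)
for r in res[:8]: print(np.round(r,3))
print("best top",np.round(max(res,key=lambda r:r[2]),3),"best side",np.round(max(res,key=lambda r:r[1]),3))
E
python3 fit.py 105 135; python3 st.py
```

```text
[2.12360e+02 1.15026e+02 9.73340e+01 1.13000e+02 2.00000e+00 9.90000e-02
 0.00000e+00 2.00000e-03]
[ 2.10921e+02  1.14930e+02  9.59900e+01  1.12000e+02  2.00000e+00
  9.90000e-02 -2.00000e-03  2.00000e-03]
[2.09870e+02 1.13182e+02 9.66880e+01 1.14000e+02 2.00000e+00 9.90000e-02
 2.00000e-03 0.00000e+00]
[2.09789e+02 1.13357e+02 9.64320e+01 1.14000e+02 2.00000e+00 9.90000e-02
 2.00000e-03 2.00000e-03]
[2.09667e+02 1.13576e+02 9.60910e+01 1.13000e+02 2.00000e+00 9.90000e-02
 0.00000e+00 0.00000e+00]
[ 2.09350e+02  1.12797e+02  9.65540e+01  1.13000e+02  2.00000e+00
  9.90000e-02  2.00000e-03 -2.00000e-03]
[ 2.08859e+02  1.12541e+02  9.63190e+01  1.12000e+02  4.00000e+00
  1.03000e-01 -2.00000e-03  2.00000e-03]
[2.08701e+02 1.13854e+02 9.48480e+01 1.12000e+02 2.00000e+00 9.90000e-02
 0.00000e+00 0.00000e+00]
best top [1.98913e+02 1.01375e+02 9.75390e+01 1.13000e+02 6.00000e+00 9.90000e-02
 0.00000e+00 2.00000e-03] best side [2.12360e+02 1.15026e+02 9.73340e+01 1.13000e+02 2.00000e+00 9.90000e-02
 0.00000e+00 2.00000e-03]
r 0.343 ang 96.7 Ftan -0.2 Frad 0.2 Fz -0.5 [0.5144 0.2512 0.2335]
```

Both cameras put the key at 113°, fully seated. I'll go back and push until the resistance clearly shows the dead stop.

>>> {"name": "move_arm", "arguments": {"plan": [0, -30, 0, 0, 0, 0, 60, 0, -45, 0, 0, 0, 0, 60, 0, -45, 0, 0, 0, 0, 60, 0, -45, 0, 0, 0, 0, 60, 0, -45, -20, 0, 0, 0, 60, 0, -20, -40, 0, 0, 0, 60, 0, 0, -40, 0, 0, 0, 60, 0, 0, -35, 0, 0, 0, 60, 0, 0, -20, 0, 0, 0, 60, 0, 0, 0, 0, 0, 0, 36, 0, 0, 0, 0, 0, 0, 36, 5, 2, 0, 0, 0, 0, 36]}}

```text
time: 22.1
eef_pos: [0.517, 0.0211, 0.0787]
tcp_rot: [0.595, 0.804, -0.004, -0.001]
contact_force: [-12.0, -7.2, 0.1]
opening: 0.423
finger_force: 7.1
```

```bash
python3 st.py
```

```text
r 0.1167 ang 108.8 Ftan 13.7 Frad -2.9 Fz 0.1 [0.517  0.0211 0.0787]
```

>>> {"name": "move_arm", "arguments": {"plan": [3.8, 1.2, 0, 0, 0, -2, 36, 0, 0, 0, 0, 0, 0, 36]}}

```text
time: 22.3
eef_pos: [0.5195, 0.0218, 0.0783]
tcp_rot: [0.608, 0.794, -0.006, -0.002]
contact_force: [-12.3, -7.3, 0.5]
opening: 0.423
finger_force: 6.8
```

```bash
python3 st.py
```

```text
r 0.1166 ang 107.5 Ftan 14.0 Frad -3.3 Fz 0.5 [0.5195 0.0218 0.0783]
```

>>> {"name": "move_arm", "arguments": {"plan": [3.9, 1.1, 0, 0, 0, -2, 36, 0, 0, 0, 0, 0, 0, 36, 3.9, 1, 0, 0, 0, -2, 36, 0, 0, 0, 0, 0, 0, 36]}}

```text
time: 22.7
eef_pos: [0.5276, 0.0239, 0.0787]
tcp_rot: [0.636, 0.772, -0.005, -0.002]
contact_force: [-11.4, -8.0, 2.2]
opening: 0.421
finger_force: 6.3
```

```bash
python3 st.py
```

```text
r 0.1165 ang 103.4 Ftan 12.9 Frad -5.1 Fz 2.2 [0.5276 0.0239 0.0787]
```

The motion is still smooth at about 13 N. I'll check the play by touching the key gently from the other side, which locates the socket itself.

>>> {"name": "move_arm", "arguments": {"plan": [-7, -2, 0, 0, 0, 3, 36, -8, -2, 0, 0, 0, 3, 36, -3, -1, 0, 0, 0, 0, 36, 0, 0, 0, 0, 0, 0, 36]}}

```text
time: 23.1
eef_pos: [0.5142, 0.0206, 0.08]
tcp_rot: [0.596, 0.803, 0.001, 0.003]
contact_force: [0.5, -0.1, -0.3]
opening: 0.422
finger_force: 0.0
```

```bash
python3 st.py; python3 yaw.py | head -1
```

```text
r 0.1172 ang 110.2 Ftan -0.5 Frad -0.3 Fz -0.3 [0.5142 0.0206 0.08  ]
[(324, np.int64(195), np.int64(199), np.int64(195)), (327, np.int64(212), np.int64(219), np.int64(217)), (330, np.int64(212), np.int64(219), np.int64(217)), (333, np.int64(213), np.int64(234), np.int64(218)), (336, np.int64(213), np.int64(234), np.int64(234))]
```

>>> {"name": "move_arm", "arguments": {"plan": [-2, -0.6, 0, 0, 0, 1, 36, 0, 0, 0, 0, 0, 0, 36]}}

```text
time: 23.35
eef_pos: [0.5114, 0.0203, 0.0786]
tcp_rot: [0.588, 0.809, 0.0, 0.001]
contact_force: [0.2, 0.6, 0.7]
opening: 0.423
finger_force: 0.0
```

```bash
python3 st.py
```

```text
r 0.1179 ang 111.5 Ftan -0.4 Frad 0.5 Fz 0.7 [0.5114 0.0203 0.0786]
```

>>> {"name": "move_arm", "arguments": {"plan": [-2, -0.6, 0, 0, 0, 1, 36, 0, 0, 0, 0, 0, 0, 36]}}

```text
time: 23.55
eef_pos: [0.5093, 0.0197, 0.0784]
tcp_rot: [0.581, 0.814, 0.0, 0.001]
contact_force: [-0.5, 0.0, 0.9]
opening: 0.425
finger_force: 0.3
```

```bash
python3 st.py
```

```text
r 0.1181 ang 112.6 Ftan 0.5 Frad 0.2 Fz 0.9 [0.5093 0.0197 0.0784]
```

>>> {"name": "move_arm", "arguments": {"plan": [-4, -1.4, 0, 0, 0, 2, 36, 0, 0, 0, 0, 0, 0, 36]}}

```text
time: 23.75
eef_pos: [0.5066, 0.0181, 0.0791]
tcp_rot: [0.567, 0.823, 0.001, 0.003]
contact_force: [4.5, -0.3, 0.0]
opening: 0.424
finger_force: 1.6
```

```bash
python3 st.py
```

```text
r 0.1178 ang 114.1 Ftan -4.0 Frad -2.1 Fz 0.0 [0.5066 0.0181 0.0791]
```

>>> {"name": "move_arm", "arguments": {"plan": [-4, -1.5, 0, 0, 0, 2, 36, 0, 0, 0, 0, 0, 0, 36]}}

```text
time: 23.95
eef_pos: [0.5027, 0.0163, 0.0793]
tcp_rot: [0.553, 0.833, 0.001, 0.003]
contact_force: [2.9, -1.4, 1.9]
opening: 0.42
finger_force: 1.7
```

```bash
python3 st.py
```

```text
r 0.1178 ang 116.1 Ftan -2.0 Frad -2.5 Fz 1.9 [0.5027 0.0163 0.0793]
```

>>> {"name": "move_arm", "arguments": {"plan": [-3.8, -1.6, 0, 0, 0, 2, 36, 0, 0, 0, 0, 0, 0, 36]}}

```text
time: 24.15
eef_pos: [0.497, 0.0151, 0.0784]
tcp_rot: [0.539, 0.843, -0.0, 0.001]
contact_force: [0.8, 0.6, 0.3]
opening: 0.426
finger_force: 0.5
```

```bash
python3 st.py
```

```text
r 0.1193 ang 118.9 Ftan -1.0 Frad 0.1 Fz 0.3 [0.497  0.0151 0.0784]
```

>>> {"name": "move_arm", "arguments": {"plan": [-3.8, -1.7, 0, 0, 0, 2, 36, 0, 0, 0, 0, 0, 0, 36]}}

```text
time: 24.35
eef_pos: [0.4928, 0.0136, 0.078]
tcp_rot: [0.524, 0.852, -0.0, 0.0]
contact_force: [1.2, 0.0, -0.0]
opening: 0.425
finger_force: 0.4
```

```bash
python3 st.py
```

```text
r 0.1201 ang 121.0 Ftan -1.0 Frad -0.6 Fz -0.0 [0.4928 0.0136 0.078 ]
```

>>> {"name": "move_arm", "arguments": {"plan": [-3.7, -1.8, 0, 0, 0, 2, 36, 0, 0, 0, 0, 0, 0, 36]}}

```text
time: 24.55
eef_pos: [0.4887, 0.0119, 0.0777]
tcp_rot: [0.509, 0.861, -0.001, -0.0]
contact_force: [0.1, -1.1, -0.3]
opening: 0.42
finger_force: 0.0
```

```bash
python3 st.py
```

```text
r 0.1209 ang 123.1 Ftan 0.5 Frad -0.9 Fz -0.3 [0.4887 0.0119 0.0777]
```

>>> {"name": "move_arm", "arguments": {"plan": [-2.4, -3, 0, 0, 0, 2, 36, 0, 0, 0, 0, 0, 0, 36]}}

```text
time: 24.75
eef_pos: [0.4864, 0.0089, 0.0777]
tcp_rot: [0.494, 0.87, -0.0, -0.0]
contact_force: [0.0, -0.6, 0.6]
opening: 0.419
finger_force: 0.0
```

```bash
python3 st.py
```

```text
r 0.1196 ang 124.8 Ftan 0.3 Frad -0.5 Fz 0.6 [0.4864 0.0089 0.0777]
```

>>> {"name": "move_arm", "arguments": {"plan": [-2.4, -3, 0, 0, 0, 2, 36, 0, 0, 0, 0, 0, 0, 36]}}

```text
time: 24.95
eef_pos: [0.4844, 0.0058, 0.0779]
tcp_rot: [0.479, 0.878, -0.0, 0.0]
contact_force: [-0.0, -0.3, -0.8]
opening: 0.42
finger_force: 0.0
```

```bash
python3 st.py; python3 fit.py 105 140 | tail -1
```

```text
r 0.1183 ang 126.4 Ftan 0.2 Frad -0.2 Fz -0.8 [0.4844 0.0058 0.0779]
  9.90000e-02 -2.00000e-03 -2.00000e-03]
```

```bash
sed -i 's/^print("best top.*$/print("best side",sorted(res,key=lambda r:-r[1])[:3])/' fit.py; python3 fit.py 105 145 | sed 's/np.float64//g' | tail -1
```

```text
best side [(np.float32(185.99765), np.float32(137.23218), np.float32(48.76547), (134.0), 6, 0.099, -0.002, -0.002), (np.float32(185.58197), np.float32(137.20457), np.float32(48.377403), (137.0), 4, 0.099, -0.002, -0.002), (np.float32(184.268), np.float32(137.01587), np.float32(47.25214), (139.0), 2, 0.099, -0.002, -0.002)]
```

>>> {"name": "move_arm", "arguments": {"plan": [-2.5, -3, 0, 0, 0, 2, 36, 0, 0, 0, 0, 0, 0, 36]}}

```text
time: 25.35
eef_pos: [0.4823, 0.0027, 0.0782]
tcp_rot: [0.463, 0.886, -0.0, 0.001]
contact_force: [0.0, -0.5, -0.3]
opening: 0.423
finger_force: 0.0
```

```bash
python3 st.py
```

```text
r 0.117 ang 128.1 Ftan 0.3 Frad -0.4 Fz -0.3 [0.4823 0.0027 0.0782]
```

>>> {"name": "move_arm", "arguments": {"plan": [-2.5, -3, 0, 0, 0, 2, 36, 0, 0, 0, 0, 0, 0, 36]}}

```text
time: 25.55
eef_pos: [0.4799, -0.0003, 0.0783]
tcp_rot: [0.448, 0.894, 0.0, 0.001]
contact_force: [-0.5, -0.1, 0.6]
opening: 0.421
finger_force: 0.0
```

```bash
python3 st.py
```

```text
r 0.1162 ang 130.0 Ftan 0.5 Frad 0.3 Fz 0.6 [ 4.799e-01 -3.000e-04  7.830e-02]
```

The key swung back freely over more than 20°, so it had been twisting within the hex against a stopped screw. I'll retract and measure where it rests.

>>> {"name": "move_arm", "arguments": {"plan": [0, 0, 0, 0, 0, 0, 60, 0, 0, 0, 0, 0, 0, 60, 0, 0, 20, 0, 0, 0, 60, 0, 0, 35, 0, 0, 0, 60, 0, 0, 40, 0, 0, 0, 60, 0, 20, 40, 0, 0, 0, 60, 0, 45, 20, 0, 0, 0, 60, 0, 45, 0, 0, 0, 0, 60, 0, 45, 0, 0, 0, 0, 60, 0, 45, 0, 0, 0, 0, 60, 0, 45, 0, 0, 0, 0, 60, 0, 0, 0, 0, 0, 0, 60]}}

```text
time: 26.75
eef_pos: [0.4792, 0.2491, 0.2333]
tcp_rot: [0.445, 0.896, 0.001, 0.001]
contact_force: [0.5, -0.7, 0.1]
opening: 0.701
finger_force: 0.0
```

```bash
sed -i 's/^print("best side.*$//' fit.py; python3 fit.py 105 150|head -6; python3 st.py
```

```text
[2.27011e+02 1.28456e+02 9.85560e+01 1.27000e+02 2.00000e+00 9.90000e-02
 0.00000e+00 2.00000e-03]
[2.26482e+02 1.29119e+02 9.73640e+01 1.28000e+02 2.00000e+00 1.12000e-01
 0.00000e+00 2.00000e-03]
[2.25869e+02 1.29448e+02 9.64210e+01 1.29000e+02 2.00000e+00 1.12000e-01
 2.00000e-03 2.00000e-03]
r 0.3432 ang 102.6 Ftan -1.5 Frad -1.2 Fz -0.6 [0.4796 0.2455 0.233 ]
```

The key rests at about 127°, within the hex play around the 130° predicted for the dead stop. Next I'll press over the screw again to confirm it's fully seated.

>>> {"name": "move_arm", "arguments": {"plan": [8, -42, 0, 0, 0, 0, 30, 8, -42, 0, 0, 0, 0, 0, 8, -42, 0, 0, 0, 0, 0, 8, -42, 0, 0, 0, 0, 0, 8, -42, 0, 0, 0, 0, 0, 9, -42, -10, 0, 0, 0, 0, 9, -42, -30, 0, 0, 0, 0, 10, -36, -30, 0, 0, 0, 0, 0, 0, -25, 0, 0, 0, 0, 0, 0, -15, 0, 0, 0, 0, 0, 0, -5, 0, 0, 0, 0, 0, 0, 0, 0, 0, 0, 0]}}

```text
time: 28.05
eef_pos: [0.5471, -0.0832, 0.1194]
tcp_rot: [0.447, 0.894, 0.0, 0.001]
contact_force: [0.3, 0.3, -0.2]
opening: 0.002
finger_force: 0.0
```

>>> {"name": "move_arm", "arguments": {"plan": [0, 0, -3, 0, 0, 0, 0, 0, 0, -2, 0, 0, 0, 0, 0, 0, 0, 0, 0, 0, 0]}}

```text
time: 28.35
eef_pos: [0.548, -0.0831, 0.1154]
tcp_rot: [0.447, 0.895, 0.0, 0.002]
contact_force: [-0.3, 0.1, 0.1]
opening: 0.001
finger_force: 0.0
```

>>> {"name": "move_arm", "arguments": {"plan": [0, 0, -2, 0, 0, 0, 0, 0, 0, -2, 0, 0, 0, 0, 0, 0, -2, 0, 0, 0, 0, 0, 0, -2, 0, 0, 0, 0, 0, 0, 0, 0, 0, 0, 0]}}

```text
time: 28.85
eef_pos: [0.5492, -0.0834, 0.1106]
tcp_rot: [0.447, 0.895, 0.001, 0.002]
contact_force: [-5.0, 1.6, 15.4]
opening: -0.001
finger_force: 7.4
```

It's fully seated at the same height as before. I'll finish with one controlled push to make sure the screw is hard against its stop after the key's springback.

>>> {"name": "move_arm", "arguments": {"plan": [0, 0, 25, 0, 0, 0, 0, 0, 0, 35, 0, 0, 0, 60, -20, 28, 0, 0, 0, 0, 60, -21, 29, 0, 0, 0, 0, 60, -21, 29, 0, 0, 0, 0, 60, 0, 0, -25, 0, 0, 0, 60, 0, 0, -25, 0, 0, 0, 60, 0, 0, -20, 0, 0, 0, 60, 0, 0, -13, 0, 0, 0, 60, 0, 0, 0, 0, 0, 0, 36, 0, 0, 0, 0, 0, 0, 36, 0, 0, 0, 0, 0, 0, 36]}}

```text
time: 30.05
eef_pos: [0.4867, 0.0023, 0.0849]
tcp_rot: [0.447, 0.894, 0.0, 0.002]
contact_force: [-0.0, -1.4, -0.7]
opening: 0.422
finger_force: 0.0
```

```bash
python3 st.py
```

```text
r 0.1141 ang 126.5 Ftan 0.9 Frad -1.1 Fz -0.7 [0.4867 0.0023 0.0849]
```

>>> {"name": "move_arm", "arguments": {"plan": [3.3, 2.4, 0, 0, 0, -2, 36, 3.3, 2.3, 0, 0, 0, -2, 36, 3.4, 2.2, 0, 0, 0, -2, 36, 0, 0, 0, 0, 0, 0, 36]}}

```text
time: 30.45
eef_pos: [0.4965, 0.009, 0.085]
tcp_rot: [0.493, 0.87, -0.0, 0.002]
contact_force: [-0.9, -1.1, 0.3]
opening: 0.421
finger_force: 1.0
```

```bash
python3 st.py
```

```text
r 0.1143 ang 120.6 Ftan 1.4 Frad -0.5 Fz 0.3 [0.4965 0.009  0.085 ]
```

>>> {"name": "move_arm", "arguments": {"plan": [3.5, 2, 0, 0, 0, -2, 36, 0, 0, 0, 0, 0, 0, 36]}}

```text
time: 30.65
eef_pos: [0.4995, 0.0108, 0.0847]
tcp_rot: [0.508, 0.862, -0.001, 0.002]
contact_force: [-2.0, -3.5, 1.8]
opening: 0.423
finger_force: 1.8
```

```bash
python3 st.py
```

```text
r 0.1143 ang 118.8 Ftan 3.4 Frad -2.0 Fz 1.8 [0.4995 0.0108 0.0847]
```

>>> {"name": "move_arm", "arguments": {"plan": [3.5, 1.9, 0, 0, 0, -2, 36, 0, 0, 0, 0, 0, 0, 36]}}

```text
time: 30.85
eef_pos: [0.5024, 0.0123, 0.0844]
tcp_rot: [0.522, 0.853, -0.001, 0.001]
contact_force: [-3.5, -4.7, 3.7]
opening: 0.425
finger_force: 2.7
```

```bash
python3 st.py
```

```text
r 0.1143 ang 117.1 Ftan 5.3 Frad -2.6 Fz 3.7 [0.5024 0.0123 0.0844]
```

>>> {"name": "move_arm", "arguments": {"plan": [3.6, 1.7, 0, 0, 0, -2, 36, 0, 0, 0, 0, 0, 0, 36]}}

```text
time: 31.05
eef_pos: [0.5054, 0.0137, 0.0843]
tcp_rot: [0.537, 0.844, -0.002, 0.001]
contact_force: [-4.9, -5.8, 4.3]
opening: 0.42
finger_force: 3.7
```

```bash
python3 st.py
```

```text
r 0.1143 ang 115.5 Ftan 7.0 Frad -3.2 Fz 4.3 [0.5054 0.0137 0.0843]
```

The contact acts like a spring, at about 1 N per degree. That explains the earlier readings. I'll press on to about 12 N, past the screw's turning resistance, and then ease off gently.

>>> {"name": "move_arm", "arguments": {"plan": [3.6, 1.6, 0, 0, 0, -2, 36, 3.7, 1.5, 0, 0, 0, -2, 36, 3.7, 1.3, 0, 0, 0, -2, 36, 0, 0, 0, 0, 0, 0, 36]}}

```text
time: 31.45
eef_pos: [0.5146, 0.0175, 0.0838]
tcp_rot: [0.58, 0.815, -0.004, -0.001]
contact_force: [-8.9, -8.3, 7.0]
opening: 0.424
finger_force: 6.0
```

```bash
python3 st.py
```

```text
r 0.1141 ang 110.5 Ftan 11.3 Frad -4.6 Fz 7.0 [0.5146 0.0175 0.0838]
```

>>> {"name": "move_arm", "arguments": {"plan": [3.8, 1.2, 0, 0, 0, -2, 36, 3.8, 1.1, 0, 0, 0, -2, 36, 0, 0, 0, 0, 0, 0, 36]}}

```text
time: 31.75
eef_pos: [0.5216, 0.0197, 0.0837]
tcp_rot: [0.608, 0.794, -0.005, -0.002]
contact_force: [-11.1, -9.0, 7.4]
opening: 0.419
finger_force: 6.5
```

```bash
python3 st.py
```

```text
r 0.114 ang 106.9 Ftan 13.2 Frad -5.4 Fz 7.4 [0.5216 0.0197 0.0837]
```

The push reached 13 N, or 1.5 N m, against the stop. I'll ease off, lift clear and check the key.

>>> {"name": "move_arm", "arguments": {"plan": [-3, -1, 0, 0, 0, 1, 36, -3, -1, 0, 0, 0, 1, 36, -3, -1, 0, 0, 0, 1, 36, -3, -1.2, 0, 0, 0, 1, 36, 0, 0, 0, 0, 0, 0, 55, 0, 0, 0, 0, 0, 0, 60, 0, 0, 20, 0, 0, 0, 60, 0, 0, 35, 0, 0, 0, 60, 0, 0, 40, 0, 0, 0, 60, 0, 20, 40, 0, 0, 0, 60, 0, 45, 20, 0, 0, 0, 60, 0, 45, 0, 0, 0, 0, 60]}}

```text
time: 32.95
eef_pos: [0.5154, 0.1286, 0.244]
tcp_rot: [0.582, 0.813, 0.003, 0.005]
contact_force: [1.5, 0.2, -0.4]
opening: 0.702
finger_force: 0.0
```

>>> {"name": "move_arm", "arguments": {"plan": [0, 45, 0, 0, 0, 0, 60, 0, 45, 0, 0, 0, 0, 60, 0, 45, 0, 0, 0, 0, 60, 0, 0, 0, 0, 0, 0, 60, 0, 0, 0, 0, 0, 0, 60, 0, 0, 0, 0, 0, 0, 60]}}

```text
time: 33.55
eef_pos: [0.5129, 0.2619, 0.2385]
tcp_rot: [0.582, 0.813, -0.0, 0.001]
contact_force: [-0.5, -0.1, 0.1]
opening: 0.701
finger_force: 0.0
```

```bash
python3 fit.py 105 140|head -6; python3 st.py
python3 - <<'E'
from h import *
a=cv2.imread("pics/raw_top1.png").astype(int); b=cv2.imread("pics/raw_f_top.png").astype(int)
for n,(x,y) in dict(jar=(397,180),cup=(302,202),bean=(230,246),honey=(202,216),corn=(462,215),pin=(168,205)).items():
    print(n,np.abs(a-b)[y-14:y+14,x-14:x+14].mean().round(1))
E
```

```text
[2.10879e+02 1.14030e+02 9.68490e+01 1.11000e+02 2.00000e+00 9.90000e-02
 0.00000e+00 2.00000e-03]
[ 2.10493e+02  1.14359e+02  9.61340e+01  1.10000e+02  2.00000e+00
  9.90000e-02 -2.00000e-03  2.00000e-03]
[ 2.08972e+02  1.12557e+02  9.64140e+01  1.10000e+02  4.00000e+00
  1.03000e-01 -2.00000e-03  2.00000e-03]
r 0.3532 ang 96.8 Ftan -0.1 Frad 0.1 Fz 0.1 [0.5131 0.2614 0.2386]
jar 6.5
cup 5.6
bean 61.5
honey 26.7
corn 6.1
pin 5.4
```

The key is seated and steady, at about 111° with its elbow at about 100 mm. The jar, cup, corn can and rolling pin show no change. The arm overhangs the bean can and honey jar with more than 100 mm to spare and met no force there. I'm handing in.

```bash
python3 -c "
from plant import order
print(order.sign_off())"
```

```text
the job is handed in; nothing more can be done
None
```

I pulled the key out, flipped it, seated its short arm fully in the screw and tightened clockwise until about 1.5 N m no longer turned the screw. I took that as the dead stop from force and key angle, because the screw head itself couldn't be seen turning. The key is left in the screw and nothing else was touched, though the arm hid the bean can and honey jar in the last picture; the job is handed in.

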